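# Load a heatsink into a cranked bench clamp and crank it tight by feel

### The job

Pick up the loose finned heatsink, set it down flat on the bed of the cranked clamp between the two jaws, centred across them, and let go. Then take the crank by its black spinning grip and wind it clockwise, keeping hold of the grip all the way round, until you feel the crank stiffen because the moving jaw has pressed the heatsink firmly against the stop jaw; do not overtighten (the fins bend), do not push the jaw itself by hand, and leave the other loose things where they are. Let go with the heatsink held.

Things in the scene. Friction and masses are not known exactly. Their poses are not given: they have to be found in the camera images.
- the_heatsink: Loose aluminium heatsink, a block of upright fins on a flat base plate: 50 mm long (its x), 42 mm wide (its y), 23 mm high, 0.1 to 0.2 kg. Starts flat on the bench. Origin: centre of its underside. Grip it from above across the 42 mm; either pair of sides may face the jaws. Its fins bend if the moving jaw presses it with more than 60 N.
- cranked_clamp: Grey clamp fixed to the bench, base 70 mm wide (x from -35 to 35), 270 mm long (y from -137.5 to 132.5). Origin: on the bench under its long mid line. At the -y end is the stop jaw; at the +y end (y = 50 to 126) stands a grey gear head, 66 mm wide, top 53 mm above the origin, which carries the crank; the moving jaw slides along y between the two.
- moving_jaw: Steel moving jaw, 60 mm wide, 26 mm thick, 28 mm above the bed. Origin: lower edge of its clamping face at mid width; the face looks along the clamp's -y to the stop jaw. It advances along -y by 6 mm per radian of crank, until it meets something. At the start its face is between y = +7 and -16 mm in the clamp's frame: 81 to 120 mm from the stop jaw.
- crank (a joint): Crank angle in rad, 0 with the jaw fully open, growing clockwise seen from above (closing). Starts at 0 to 3.8, can reach 14.5; a heatsink against the stop jaw is met at 8.9 to 13 (8.9 to 11.8 if 50 mm lie along the clamp). Running drag 0.2 N m (4 N at the grip), which also holds the crank where it is left. Then the jaw, on a 40 N/mm spring, builds up about 24 N per 0.1 rad.
- crank_centre (a point): Point on the crank's vertical axis, level with the middle of the grip, 95 mm above the bench, at (0, 85, 95) mm in the clamp's frame. A firm hold is 10 to 60 N at the jaw, which is 5.2 to 11.2 N at the grip along its circle, drag included (each further newton adds 8 N at the jaw); 6.5 to 9 N is ideal. On release the drag holds up to about 33 N at the jaw.
- grip_middle (a point): Middle of the crank's grip: an upright black sleeve, 21 mm in diameter and 51 mm high (70 to 121 mm above the bench), spinning freely on a pin at the end of the crank arm, 50 mm from the crank's axis. Held from above across its diameter it goes round the circle while the hand keeps its own heading. The crank arm lies below it, 60 to 69 mm above the bench.
- relay_orange: Bystander: orange box-shaped relay, 28x30x36 mm, standing loose on the bench; origin at its underside.
- spool: Bystander: loose spool of solder wire, 66x56x56 mm; origin at its underside.
- capacitor: Bystander: blue upright cylindrical capacitor, 22 mm in diameter and 41 mm high, loose; origin at its underside.
- bed_middle (a point): Point on top of the clamp's steel bed (50 mm wide, flat, along y), 18 mm above the bench, at y = -45 mm in the clamp's frame. The steel stop jaw (60 mm wide, 22 mm thick, 28 mm above the bed) has its clamping face about 60 mm from here towards the clamp's -y, but it is screwed down anew each time, up to 8 mm either way, and its place is not reported.
Not all that is in view belongs to the job. What is shaped like the the_heatsink but brown or red is not meant.

How it is judged:
By the outcome, as a careful person would: the job done as asked, in the order asked, and still so for the second after the job is handed in, with the robot touching nothing.
It also fails if it takes over 72 s, if anything falls off the work surface, if the arm or the gripper's body presses on something with over 40 N, if the wrist force passes 120 N, or if a joint passes its speed limit or range.

### The arm

A 7-joint arm with a two-finger parallel gripper is mounted at the origin on a cart in front of the work surface, level with it; the furniture and walls round the work are solid. World frame = base frame: x ahead of the robot, y to its left, z up, the work surface at z = 0. Lengths are in m, angles in rad, forces in N, time in s.
With the tool pointing down it reaches from about 0.4 to 0.85 m from the base axis. Payload 10.4 kg.
Tool frame: the origin (TCP) lies between the finger pads, 19 mm behind the fingertips; this is the grasp point; z points along the fingers, y is the line along which they close (so a half turn about z gives the same grasp; the last joint's range is limited). The gripper opens to 85 mm and grips with 20 to 120 N. Pads are 22 mm wide; open, the fingers measure 114 mm over their backs; the gripper's body (76 mm by 85 mm) begins 54 mm behind the grasp point. The pads swing forward as they close: fully open they stand 13 mm farther back than shut.
Start: joints at [1.11, 0.332, -0.065, 1.46, 0.022, 1.35, -0.088], TCP at [0.265, -0.566, 0.25] pointing down, gripper open.
Joint ranges: [-2.6, 2.6], [-0.5, 2.12], [-1.47, 1.34], [0.16, 2.42], [-1.27, 4.41], [0.06, 2.06], [-2.6, 2.6]. Speed limits (rad/s): [2.22, 2.22, 2.79, 2.79, 3.14, 3.14, 3.14].

### API

Orientations are given as a unit quaternion [w, x, y, z].
In Python, from cell import robot, viewer, ticket, finder gives the robot as it stands.
- The arm moves only by the tool move_arm, never from a script. Its arguments are lists of equal length, an entry for each row: "linear": the shift along the tool's x, y, z in mm, a list of three; "turn": the turn about the tool's z in degrees. In form: {"linear": [[x, y, z], ...], "turn": [turn, ...]}. A call has 1 to 20 rows; each row shifts and turns the commanded pose from where the row before left it, along the tool's axes as they then stand; what a row does not reach is not made up. A row lasts 1/10 s, in which the tool goes at most 50 mm and 8.59 degrees, less where a joint would pass 70% of its speed; a pose out of reach is approached as far as the arm can. A call with a gripper value outside its range is refused whole. "fingers" is the closure, from -1 (fully open) to 1 (shut), so that 0 is half open, set as the call begins (left out, the last holds). The fingers move at their own pace and stop on an object; "squeeze" is the grip in N (left out, the last holds). Time passes only in rows, so rows that do not move let the fingers close. It gives the time, the measured TCP pose, the force, the opening and the grip force at its end, in the units of the state.
- robot.get_state(): the state, without advancing time (a new reading comes with each control period).
- viewer.snapshot(name): name is "scene" or "top"; returns a dict with "image" (384x512x3 uint8, red, green, blue), "fx", "fy", "cx", "cy" (pixels), "world_from_camera" (4x4, takes a point from camera to world coordinates). Camera axes: x right, y down, z forward; pixel columns grow to the right and rows downward; lengths in m; the calibration is good to about 2 mm. A picture is of the moment at which its call begins. There is no depth.
- ticket.close_job(): hands the job in; it is judged then, once.
Trained networks look in the newest picture that a camera, given by its name, has taken for a name from the list of things; names that differ only in an ending like _2 or _b are one class to them, and where a whole thing is asked for, a point or a joint stands for the part that bears it (a point fixed in the world has none). Each returns a list of dicts, best first, with "p" (0 to 1); they miss things now and then, are a little off and sometimes report something else, mostly with a low value. They report only what shows in the picture. A call takes as long as a camera call. They do not tell look-alikes from the thing itself.
- finder.find_in(thing, camera): "centre" ([x, y, z] in m, in world coordinates, good to about 4 mm: the middle of the surface that is visible of it).
The state is a dict: "time_s": time; "joint_positions": joint angles; "joint_vel": joint speeds; "effort": joint torques, N m; "eef_pos": TCP position; "ee_rot": TCP orientation; "contact_force": force on the tool from outside, world axes, zero at the start; "ft_torque": the same for the moment, N m; "gripper_width": finger opening in m; "grasp_force": force on a finger pad.
Only numpy, scipy, OpenCV 4.12 (cv2) and the standard library are available. Lean on these libraries where they do the work, as an engineer would, in place of code of your own. Each camera call takes 0.05 s, during which the arm holds its last target. There are 200 camera calls.

## Working session

There is one attempt and no reset: what is moved stays moved. The work goes in short steps, Python scripts to look and compute and a tool call to move; the robot and the scene stay as the last step left them, time stands still between calls to the robot, and variables do not carry over. Pictures are saved under pics/ and viewed, at most 10 in all, crops included, and the job is handed in when it is done.

Besides the shell and the picture viewer there is one more tool, called as name(argument=value, ...) on one line, values as JSON. move_arm: Moves the arm, as the interface text tells. Its arguments: {"type":"object","properties":{"linear":{"type":"array","items":{"type":"array","items":{"type":"number"}}},"turn":{"type":"array","items":{"type":"number"}},"fingers":{"type":"number"},"squeeze":{"type":"number"}},"required":["linear","turn"]}

```bash
mkdir -p pics; ls; cat > h.py <<'E'
import numpy as np, cv2
from cell import robot, viewer, ticket, finder
def snap(n,f):
    s=viewer.snapshot(n); cv2.imwrite(f'pics/{f}.png',s['image'][:,:,::-1]); return s
def px(s,p):
    c=np.linalg.inv(np.array(s['world_from_camera']))@np.append(p,1); return np.round([s['fx']*c[0]/c[2]+s['cx'],s['fy']*c[1]/c[2]+s['cy']],1)
def ray(s,u,v,z):
    T=np.array(s['world_from_camera']); d=T[:3,:3]@[(u-s['cx'])/s['fx'],(v-s['cy'])/s['fy'],1]; o=T[:3,3]; return o+d*(z-o[2])/d[2]
E
python3 - <<'E'
from h import *
S={n:snap(n,n+'0') for n in('scene','top')}
a=np.vstack([S[n]['image'] for n in S])
for n in S:
    print(n,np.round(S[n]['world_from_camera'],3).tolist(),S[n]['fx'])
    for t in('the_heatsink','cranked_clamp','moving_jaw','crank','grip_middle','relay_orange','spool','capacitor'):
        for r in finder.find_in(t,n)[:3]: print(t,round(r['p'],2),np.round(r['centre'],4),px(S[n],r['centre']))
print(robot.get_state())
E
```

```text
pics
scene [[-0.646, -0.574, 0.504, 0.199], [-0.763, 0.479, -0.433, 0.601], [0.007, -0.664, -0.747, 0.719], [0.0, 0.0, 0.0, 1.0]] 370.56277713793196
the_heatsink 0.71 [ 0.6943 -0.0347  0.018 ] [310.5 145.4]
the_heatsink 0.62 [0.6617 0.1003 0.018 ] [283.7 173.7]
the_heatsink 0.59 [0.7499 0.1732 0.0142] [241.1 169.1]
cranked_clamp 0.92 [0.4678 0.2137 0.0457] [307.8 238.2]
moving_jaw 0.93 [0.4965 0.1903 0.0491] [306.1 223.5]
crank 0.6 [0.4275 0.2186 0.0714] [321.6 244.9]
grip_middle 0.74 [0.4277 0.2238 0.0704] [319.8 246.5]
relay_orange 0.67 [0.5004 0.5112 0.0352] [184.8 314.6]
spool 0.69 [0.49   0.4365 0.0495] [219.3 291.5]
capacitor 0.64 [0.7719 0.0008 0.0271] [282.8 134.4]
top [[-0.086, -0.966, 0.242, 0.401], [-0.996, 0.083, -0.02, 0.239], [-0.001, -0.243, -0.97, 1.001], [0.0, 0.0, 0.0, 1.0]] 413.25682357393595
the_heatsink 0.77 [0.7549 0.1691 0.0152] [268.7 139. ]
the_heatsink 0.71 [0.6666 0.0955 0.0081] [301.3 170.9]
the_heatsink 0.64 [ 0.694  -0.0455  0.0187] [356.8 154.5]
cranked_clamp 0.58 [0.4955 0.1895 0.0302] [270.8 242. ]
moving_jaw 0.84 [0.5014 0.179  0.0489] [275.4 238.2]

[... 291 characters left out ...]
': array([ 1.11039017,  0.33217323, -0.06468419,  1.46009823,  0.0216101 ,
        1.3499063 , -0.08853194]), 'joint_vel': array([-0.00054642, -0.00043765, -0.00064498, -0.00032419,  0.00026055,
       -0.00213835, -0.00076321]), 'effort': array([ 2.13744090e-05, -6.25212765e+01,  4.89899539e-02, -3.91830683e+01,
        1.63384038e-02,  1.86260972e-03,  9.17027410e-05]), 'eef_pos': array([ 0.26498362, -0.56606735,  0.25005506]), 'ee_rot': array([5.30207448e-05, 9.76140744e-01, 2.17138768e-01, 1.40956317e-05]), 'contact_force': array([-0.17797762,  0.37587437,  0.14286842]), 'ft_torque': array([ 0.01651678, -0.02558624, -0.01922229]), 'grasp_force': 0.0, 'gripper_width': 0.08528500641686022}
```

View pics/scene0.png

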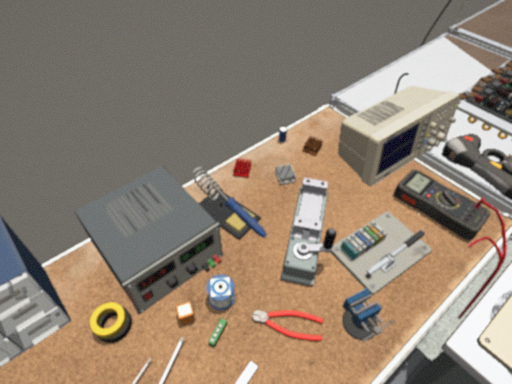

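View pics/top0.png

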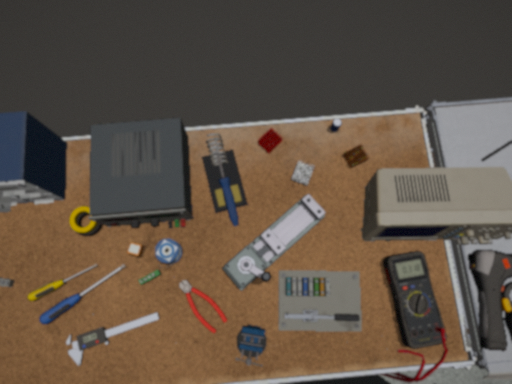

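Look-alikes for the heatsink in top view: grey at (301,171), red at (269,139), brown at (356,155). The grey one matches the description. I'll check it and the clamp in close crops.

```bash
python3 - <<'E'
import cv2,numpy as np
t=cv2.imread('pics/top0.png'); s=cv2.imread('pics/scene0.png')
cv2.imwrite('pics/c1.png',cv2.resize(t[155:295,215:335],None,fx=4.2,fy=4.2,interpolation=cv2.INTER_CUBIC))
a=cv2.resize(t[155:187,285:317],(400,400),interpolation=cv2.INTER_CUBIC)
b=cv2.resize(s[155:190,265:300],(400,400),interpolation=cv2.INTER_CUBIC)
cv2.imwrite('pics/c2.png',np.hstack([a,b]))
E
```

```text
(no output)
```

View pics/c1.png

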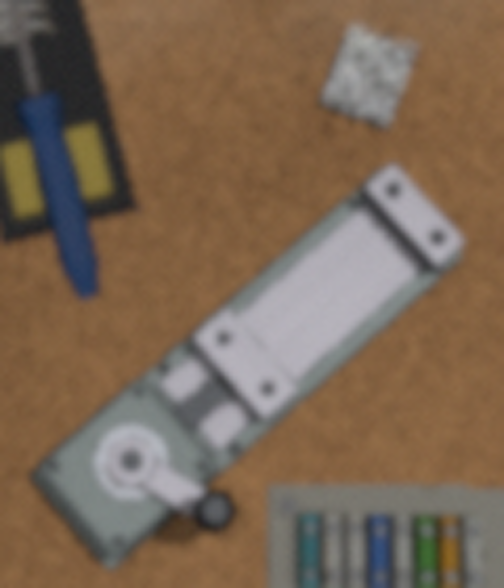

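View pics/c2.png

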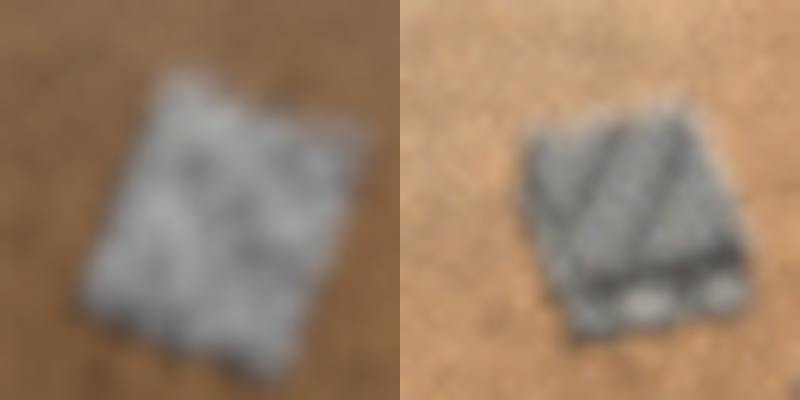

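The c2 crop confirms the choice: it's the grey finned block, with its long side running roughly from (165,70) to (85,305). c1 shows the clamp: stop-jaw screws at (393,190) and (438,237), moving-jaw screws at (224,338) and (267,388), hub at (131,460), grip top at (214,510). Next I'll fit the poses.

```bash
cat >> h.py <<'E'
from scipy.optimize import minimize
def box(x,y,a,l,w,h,z0=0):
    c,s=np.cos(a),np.sin(a)
    return np.array([[x+c*i*l/2-s*j*w/2,y+s*i*l/2+c*j*w/2,z] for i in(-1,1) for j in(-1,1) for z in(z0,z0+h)])
def fitbox(S,wins,l,w,h,x0,z0=0,K=8,sat=60):
    M=[]
    for s,(u,v,r) in zip(S,wins):
        im=cv2.resize(s['image'][v-r:v+r,u-r:u+r],None,fx=K,fy=K,interpolation=cv2.INTER_CUBIC)
        m=(cv2.cvtColor(im,cv2.COLOR_RGB2HSV)[:,:,1]<sat).astype(np.uint8)
        n,L,st,_=cv2.connectedComponentsWithStats(m); m=(L==1+np.argmax(st[1:,4])).astype(np.uint8); M.append(m)
    def cost(p):
        c=0
        for s,(u,v,r),m in zip(S,wins,M):
            q=np.array([px(s,b) for b in box(p[0],p[1],p[2],l,w,h,z0)]); q=((q-[u-r,v-r]+.5)*K).astype(np.float32)
            k=np.zeros_like(m); cv2.fillConvexPoly(k,cv2.convexHull(q).astype(np.int32),1)
            c+=1-(m&k).sum()/(m|k).sum()
        return c
    best=min((minimize(cost,[x0[0],x0[1],a],method='Nelder-Mead',options=dict(initial_simplex=[[x0[0],x0[1],a],[x0[0]+.006,x0[1],a],[x0[0],x0[1]+.006,a],[x0[0],x0[1],a+.3]])) for a in np.arange(0,np.pi,.4)),key=lambda r:r.fun)
    return best.x,best.fun
E
sed -i 's/return np.round(\[\(.*\)\],1)/return np.array([\1])/' h.py
python3 - <<'E'
from h import *
t=viewer.snapshot('top'); s=viewer.snapshot('scene')
for sat in(70,90,110):
  print(sat,fitbox([t],[(301,171,18)],.05,.042,.023,(.663,.098),sat=sat),fitbox([s],[(284,174,18)],.05,.042,.023,(.663,.098),sat=sat),fitbox([t,s],[(301,171,18),(284,174,18)],.05,.042,.023,(.663,.098),sat=sat))
c=lambda u,v,z: ray(t,215+u/4.2-.4,155+v/4.2-.4,z)
P={k:c(u,v,z) for k,u,v,z in [('s1',393,190,.046),('s2',438,237,.046),('m1',224,338,.046),('m2',267,388,.046),('hub',131,460,.07),('grip',214,510,.121),('so1',393,165,.046),('so2',465,240,.046),('mf1',222,310,.046),('mf2',295,385,.046),('gh1',33,475,.053),('gh2',110,565,.053)]}
for k in P: print(k,np.round(P[k],4))
sm=(P['s1']+P['s2'])/2; mm=(P['m1']+P['m2'])/2
d=sm-mm; print('axis(-y) deg',np.degrees(np.arctan2(d[1],d[0])),np.linalg.norm(d), 'cross', np.degrees(np.arctan2(*(P['s2']-P['s1'])[1::-1])),np.degrees(np.arctan2(*(P['m2']-P['m1'])[1::-1])))
d=sm-P['hub'];print(np.degrees(np.arctan2(d[1],d[0])), np.linalg.norm(d[:2]), np.linalg.norm((P['grip']-P['hub'])[:2]))
E
```

```text
70 (array([0.66160751, 0.09392741, 2.68547456]), np.float64(0.0716731609398985)) (array([0.66475503, 0.09251917, 2.65116107]), np.float64(0.04913307813555501)) (array([0.66286465, 0.09337951, 2.6602747 ]), np.float64(0.16801849394728652))
90 (array([0.66134293, 0.09337551, 2.68944108]), np.float64(0.09297229032018428)) (array([ 0.66501218,  0.09234642, -0.43771285]), np.float64(0.0723638015777952)) (array([0.66281218, 0.09375303, 2.69014524]), np.float64(0.21785721982972783))
110 (array([0.66252682, 0.09371102, 2.81003634]), np.float64(0.16653335999466778)) (array([0.66814611, 0.09416152, 3.07537526]), np.float64(0.587918071950534)) (array([ 0.66249171,  0.09417416, -0.29201459]), np.float64(0.7671833355563981))
s1 [0.5847 0.0929 0.046 ]
s2 [0.556  0.0711 0.046 ]
m1 [0.5103 0.1953 0.046 ]
m2 [0.4811 0.1745 0.046 ]
hub [0.4478 0.2512 0.07  ]
grip [0.4175 0.2116 0.121 ]
so1 [0.599  0.0913 0.046 ]
so2 [0.553  0.0563 0.046 ]
mf1 [0.5257 0.1949 0.046 ]
mf2 [0.4814 0.1591 0.046 ]
gh1 [0.4453 0.3044 0.053 ]
gh2 [0.3953 0.267  0.053 ]
axis(-y) deg -54.02575849942085 0.12708154036941027 cross -142.74468839794466 -144.48796450762907
-54.09267580316442 0.20891488747015105 0.049875764660594415
```

move_arm(linear=[[0,0,-25],[0,0,-25],[36,-24,0],[36,-24,0],[36,-24,0],[36,-24,0],[36,-24,0],[36,-24,0],[36,-24,0],[36,-24,0],[36,-24,0],[36,-24,0],[36,-24,0],[36,-24,0],[36,-24,0],[36,-24,0],[36,-24,0],[36,-24,0],[36,-24,0],[28,-20,0]], turn=[0,0,0,0,0,0,0,0,0,0,0,0,0,0,0,0,0,0,0,0], fingers=-1, squeeze=30)

```text
time_s: 3.0
eef_pos: [0.6639, 0.0953, 0.2997]
ee_rot: [-0.0, 0.976, 0.218, -0.0]
contact_force: [-0.6, 0.0, 0.8]
gripper_width: 0.0854
grasp_force: 0.0
```

move_arm(linear=[[0,0,0],[0,0,0],[0,0,0],[0,0,0],[0,0,0],[0,0,0],[0,0,0],[0,0,0],[0,0,0],[0,0,0],[0,0,0],[0,0,0],[0,0,0],[0,0,0],[0,0,0],[0,0,0],[0,0,0]], turn=[-8,-8,-8,-8,-8,-8,-8,-8,-8,-8,-8,-8,-8,-8,-8,-8,0])

```text
time_s: 4.7
eef_pos: [0.6632, 0.0926, 0.2998]
ee_rot: [-0.0, 0.232, 0.973, 0.0]
contact_force: [0.8, 0.8, -0.9]
gripper_width: 0.0854
grasp_force: 0.0
```

move_arm(linear=[[0,1,40],[0,0,40],[0,0,40],[0,0,40],[0,0,35],[0,0,30],[0,0,20],[0,0,15],[0,0,10],[0,0,8],[0,0,0],[0,0,0]], turn=[0,0,0,0,0,0,0,0,0,0,0,0])

```text
time_s: 5.9
eef_pos: [0.6642, 0.0939, 0.0228]
ee_rot: [0.001, 0.233, 0.972, 0.0]
contact_force: [0.4, -0.8, 0.4]
gripper_width: 0.0853
grasp_force: 0.0
```

move_arm(linear=[[0,0,0],[0,0,0],[0,0,0],[0,0,0],[0,0,0],[0,0,0],[0,0,0],[0,0,0],[0,0,0],[0,0,0]], turn=[0,0,0,0,0,0,0,0,0,0], fingers=1, squeeze=30)

```text
time_s: 6.9
eef_pos: [0.664, 0.0938, 0.0226]
ee_rot: [0.0, 0.233, 0.973, 0.0]
contact_force: [-1.1, -1.9, 6.7]
gripper_width: 0.0414
grasp_force: 32.2
```

move_arm(linear=[[0,0,-10],[0,0,-20],[0,0,-25],[0,0,-25],[0,0,-20],[0,0,0],[0,0,0],[0,0,0],[0,0,0],[11,-8.3,0],[20,-15,0],[20,-15,0],[20,-15,0],[20,-15,0],[20,-14.5,0],[0,0,0],[0,0,0]], turn=[0,0,0,0,0,7,7,7,6.2,0,0,0,0,0,0,0,0])

```text
time_s: 8.6
eef_pos: [0.5318, 0.1353, 0.1233]
ee_rot: [0.001, 0.455, 0.891, 0.0]
contact_force: [-0.3, 0.2, -1.1]
gripper_width: 0.0414
grasp_force: 31.3
```

```bash
python3 - <<'E'
from h import *
S=[snap('top','t1'),snap('scene','s1')]
a=cv2.resize(S[0]['image'][165:285,225:335],(550,600),interpolation=cv2.INTER_CUBIC)
cv2.imwrite('pics/c3.png',a[:,:,::-1])
b=cv2.resize(S[1]['image'][165:285,265:375],(550,600),interpolation=cv2.INTER_CUBIC)
cv2.imwrite('pics/c4.png',b[:,:,::-1])
for p in [(.5241,.146,.018),(.4478,.2512,.07),(.4175,.2116,.121),(.5847,.0929,.046),(.556,.0711,.046)]: print(px(S[1],p).round(1),((px(S[1],p)-[265,165]+.5)*5).round())
st=robot.get_state();print(st['contact_force'],st['gripper_width'])
E
```

```text
[309.4 214.4] [224. 250.]
[303.4 247.5] [195. 415.]
[331.5 232.3] [335. 339.]
[308.  181.7] [218.  86.]
[322.6 184.1] [290.  98.]
[ 0.66342184  0.448877   -1.57603695] 0.04102887374127287
```

View pics/c4.png

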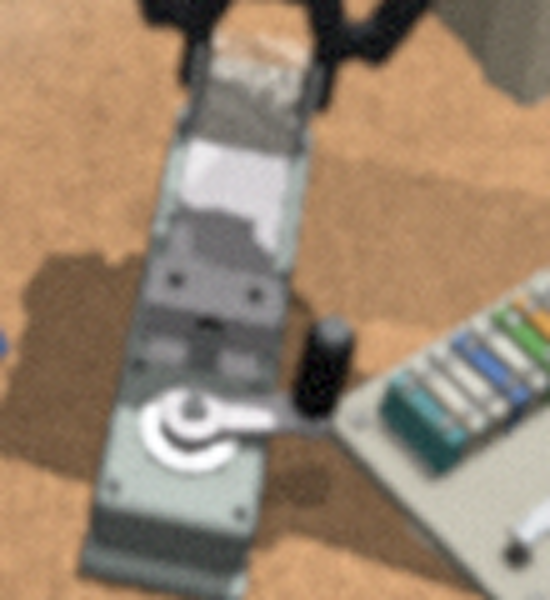

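c4 shows the heatsink held level over the bed. The moving-jaw screws are at (176,280) and (256,295), the hub at (190,411) and the grip top at (333,330). I'll compare these with the top-view estimates.

```bash
python3 - <<'E'
from h import *
s=viewer.snapshot('scene')
x=np.array([np.cos(.6266),np.sin(.6266)]); y=np.array([-x[1],x[0]])
for k,u,v,z in [('m1',176,280,.046),('m2',256,295,.046),('hub',193,410,.07),('grip',333,330,.121)]:
    p=ray(s,265+u/5-.4,165+v/5-.4,z)[:2]; print(k,p.round(4),'lateral/long rel. bed_middle mm',((p-[.5241,.146])@np.array([x,y]).T*1e3).round(1))
for k,p in dict(m1=(.5103,.1953),m2=(.4811,.1745),hub=(.4478,.2512),s1=(.5847,.0929),s2=(.556,.0711),so1=(.599,.0913),so2=(.553,.0563),grip=(.4175,.2116)).items(): print(k,((np.array(p)-[.5241,.146])@np.array([x,y]).T*1e3).round(1))
print(((robot.get_state()['eef_pos'][:2]-[.5241,.146])@np.array([x,y]).T*1e3).round(1))
E
```

```text
m1 [0.5127 0.1935] lateral/long rel. bed_middle mm [18.6 45.2]
m2 [0.4836 0.1719] lateral/long rel. bed_middle mm [-17.6  44.7]
hub [0.4497 0.2499] lateral/long rel. bed_middle mm [  0.6 127.8]
grip [0.4206 0.2089] lateral/long rel. bed_middle mm [-46.9 111.6]
m1 [17.7 48. ]
m2 [-18.1  48.3]
hub [-1.0e-01  1.3e+02]
s1 [ 18.  -78.5]
s2 [-18.1 -79.4]
so1 [ 28.6 -88.2]
so2 [-29.2 -89.6]
grip [-47.9 115.6]
[  0.1 -13.9]
```

move_arm(linear=[[0,0,20],[0,0,20],[0,0,17],[0,0,10],[0,0,6],[0,0,4],[0,0,3],[0,0,2],[0,0,0],[0,0,0]], turn=[0,0,0,0,0,0,0,0,0,0])

```text
time_s: 9.75
eef_pos: [0.5318, 0.1353, 0.0405]
ee_rot: [0.0, 0.455, 0.891, 0.0]
contact_force: [-0.6, -0.9, 1.2]
gripper_width: 0.0413
grasp_force: 31.7
```

move_arm(linear=[[0,0,0.5],[0,0,0],[0,0,0]], turn=[0,0,0])

```text
time_s: 10.05
eef_pos: [0.5319, 0.1353, 0.0405]
ee_rot: [0.001, 0.455, 0.891, 0.0]
contact_force: [-3.6, -1.0, 8.6]
gripper_width: 0.0412
grasp_force: 32.6
```

move_arm(linear=[[0,0,0],[0,0,0],[0,0,0],[0,0,0],[0,0,0],[0,0,0],[0,0,0],[0,0,-10],[0,0,-20],[0,0,-30],[0,0,-40],[0,0,-40],[0,0,0]], turn=[0,0,0,0,0,0,0,0,0,0,0,0,0], fingers=-1)

```text
time_s: 11.35
eef_pos: [0.5338, 0.1366, 0.1855]
ee_rot: [0.003, 0.455, 0.891, 0.002]
contact_force: [0.3, -0.8, -0.8]
gripper_width: 0.0853
grasp_force: 0.0
```

move_arm(linear=[[10,-4,0],[20,-7.4,0],[20,-7.4,0],[20,-7.4,0],[20,-7.4,0],[20,-7.4,0],[17.3,-6.4,0],[0,0,0],[0,0,0],[0,0,0]], turn=[0,0,0,0,0,0,0,0,0,0])

```text
time_s: 12.35
eef_pos: [0.4188, 0.21, 0.1793]
ee_rot: [-0.0, 0.455, 0.89, -0.0]
contact_force: [0.1, -0.3, -0.9]
gripper_width: 0.0854
grasp_force: 0.0
```

```bash
python3 - <<'E'
from h import *
t=snap('top','t2');s=snap('scene','s2')
a=cv2.resize(t['image'][180:290,225:335],(400,400),interpolation=cv2.INTER_CUBIC)
b=cv2.resize(s['image'][165:275,265:375],(400,400),interpolation=cv2.INTER_CUBIC)
cv2.imwrite('pics/c5.png',np.hstack([a,b])[:,:,::-1])
E
```

```text
(no output)
```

View pics/c5.png

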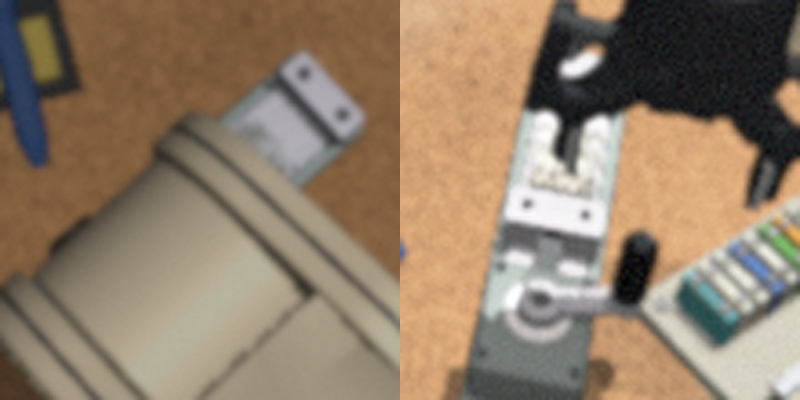

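c5: the heatsink sits squarely on the bed, about (565,160) in the crop, between the jaws. The gripper hangs above the grip at (635,270). I'll descend and grasp.

move_arm(linear=[[0,0,15],[0,0,20],[0,0,20],[0,0,14],[0,0,6],[0,0,4],[0,0,0],[0,0,0]], turn=[0,0,0,0,0,0,0,0])

```text
time_s: 13.25
eef_pos: [0.4188, 0.2107, 0.101]
ee_rot: [0.0, 0.455, 0.891, 0.0]
contact_force: [-0.0, 0.6, -0.1]
gripper_width: 0.0857
grasp_force: 0.0
```

move_arm(linear=[[0,0,0],[0,0,0],[0,0,0],[0,0,0],[0,0,0],[0,0,0],[0,0,0],[0,0,0],[0,0,0],[0,0,0],[0,0,0],[0,0,0]], turn=[0,0,0,0,0,0,0,0,0,0,0,0], fingers=1, squeeze=60)

```text
time_s: 14.45
eef_pos: [0.4188, 0.2107, 0.1008]
ee_rot: [0.0, 0.455, 0.891, 0.0]
contact_force: [1.3, 0.1, 5.9]
gripper_width: 0.0197
grasp_force: 58.5
```

```bash
cat >> h.py <<'E'
def arc(b0,step,n,r=50):
    b=np.radians(b0-step*np.arange(n+1)); P=r*np.c_[np.sin(b),np.cos(b)]
    d=np.diff(np.round(P,1),axis=0).round(1); print([[float(x),float(y),0] for x,y in d])
E
python3 -c "
from h import *
arc(197.3,15,24)"
```

```text
[[12.9, -2.3, 0], [13.0, 1.2, 0], [12.2, 4.5, 0], [10.7, 7.6, 0], [8.4, 10.0, 0], [5.4, 11.8, 0], [2.3, 12.9, 0], [-1.2, 13.0, 0], [-4.5, 12.2, 0], [-7.6, 10.7, 0], [-10.0, 8.4, 0], [-11.8, 5.4, 0], [-12.9, 2.3, 0], [-13.0, -1.2, 0], [-12.2, -4.5, 0], [-10.7, -7.6, 0], [-8.4, -10.0, 0], [-5.4, -11.8, 0], [-2.3, -12.9, 0], [1.2, -13.0, 0], [4.5, -12.2, 0], [7.6, -10.7, 0], [10.0, -8.4, 0], [11.8, -5.4, 0]]
```

move_arm(linear=[[12.9,-2.3,0],[13,1.2,0],[12.2,4.5,0],[10.7,7.6,0],[8.4,10,0],[5.4,11.8,0]], turn=[0,0,0,0,0,0])

```text
time_s: 15.05
eef_pos: [0.4079, 0.2804, 0.1006]
ee_rot: [0.0, 0.455, 0.891, -0.001]
contact_force: [-0.5, -5.6, 12.4]
gripper_width: 0.0198
grasp_force: 59.5
```

move_arm(linear=[[2.3,12.9,0],[-1.2,13,0],[-4.5,12.2,0],[-7.6,10.7,0],[-10,8.4,0],[-11.8,5.4,0]], turn=[0,0,0,0,0,0])

```text
time_s: 15.65
eef_pos: [0.4776, 0.2918, 0.1008]
ee_rot: [-0.001, 0.454, 0.891, 0.0]
contact_force: [-4.5, 0.1, 9.3]
gripper_width: 0.0198
grasp_force: 59.7
```

move_arm(linear=[[-12.9,2.3,0],[-13,-1.2,0],[-12.2,-4.5,0],[-10.7,-7.6,0],[-8.4,-10,0],[-5.4,-11.8,0],[-2.3,-12.9,0],[1.2,-13,0],[4.5,-12.2,0],[7.6,-10.7,0],[10,-8.4,0],[11.8,-5.4,0]], turn=[0,0,0,0,0,0,0,0,0,0,0,0])

```text
time_s: 16.85
eef_pos: [0.4192, 0.2102, 0.1008]
ee_rot: [0.001, 0.455, 0.89, 0.001]
contact_force: [8.2, 3.8, -0.5]
gripper_width: 0.0199
grasp_force: 59.1
```

```bash
python3 - <<'E'
from h import *
s=snap('scene','s3')
b=cv2.resize(s['image'][165:275,265:375],(500,500),interpolation=cv2.INTER_CUBIC)
cv2.imwrite('pics/c6.png',b[:,:,::-1])
E
```

```text
(no output)
```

View pics/c6.png

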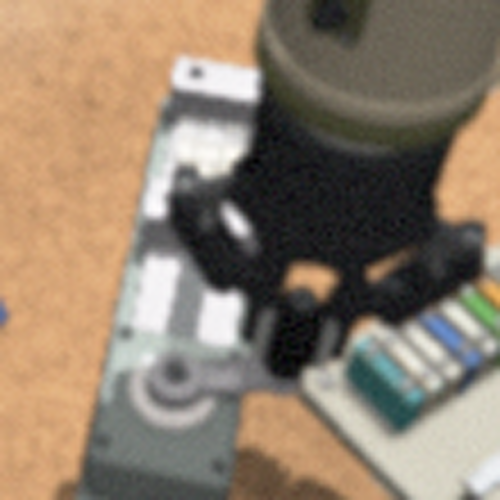

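c6: the moving jaw is now just behind the heatsink at about (160,240), with the stop jaw at (215,75). Drag is about 4 N, so it's still running freely. I'll go on, then slow down.

```bash
cat >> h.py <<'E'
C=np.array([.4487,.2506])
def tang():
    f=np.mean([robot.get_state()['contact_force'] for _ in range(1)],axis=0); r=robot.get_state()['eef_pos'][:2]-C; th=np.arctan2(r[1],r[0])
    t=np.array([np.sin(th),-np.cos(th)]); print('beta',np.degrees(th)-35.9,'R',np.linalg.norm(r)*1e3,'tang',-f[:2]@t,'rad',f[:2]@r/np.linalg.norm(r))
E
python3 -c "
from h import *
arc(122.3,5,32)"
```

```text
[[2.1, 3.8, 0], [1.9, 3.9, 0], [1.4, 4.1, 0], [1.2, 4.2, 0], [0.7, 4.3, 0], [0.4, 4.4, 0], [-0.1, 4.4, 0], [-0.4, 4.3, 0], [-0.7, 4.3, 0], [-1.2, 4.2, 0], [-1.5, 4.1, 0], [-1.8, 3.9, 0], [-2.2, 3.8, 0], [-2.5, 3.6, 0], [-2.9, 3.3, 0], [-3.0, 3.1, 0], [-3.4, 2.8, 0], [-3.6, 2.5, 0], [-3.8, 2.1, 0], [-3.9, 1.9, 0], [-4.1, 1.4, 0], [-4.2, 1.2, 0], [-4.3, 0.7, 0], [-4.4, 0.4, 0], [-4.4, -0.1, 0], [-4.3, -0.4, 0], [-4.3, -0.7, 0], [-4.2, -1.2, 0], [-4.1, -1.5, 0], [-3.9, -1.8, 0], [-3.8, -2.2, 0], [-3.6, -2.5, 0]]
```

move_arm(linear=[[12.9,-2.3,0],[13,1.2,0],[12.2,4.5,0],[10.7,7.6,0],[8.4,10,0],[0,0,0]], turn=[0,0,0,0,0,0])

```text
time_s: 17.5
eef_pos: [0.4023, 0.2701, 0.1008]
ee_rot: [0.0, 0.455, 0.891, 0.0]
contact_force: [0.8, 3.0, 6.1]
gripper_width: 0.0195
grasp_force: 59.8
```

move_arm(linear=[[2.1,3.8,0],[1.9,3.9,0],[1.4,4.1,0],[1.2,4.2,0],[0.7,4.3,0],[0.4,4.4,0]], turn=[0,0,0,0,0,0])

```text
time_s: 18.1
eef_pos: [0.4169, 0.2897, 0.1006]
ee_rot: [-0.0, 0.455, 0.891, -0.001]
contact_force: [-4.4, -2.4, 12.2]
gripper_width: 0.0195
grasp_force: 60.4
```

```bash
python3 -c "
from h import *
tang()"
```

```text
beta 93.23505418880501 R 50.38982716409112 tang 4.930625906266268 rad 0.9225348904521354
```

move_arm(linear=[[-0.1,4.4,0],[-0.4,4.3,0],[-0.7,4.3,0]], turn=[0,0,0])

```text
time_s: 18.4
eef_pos: [0.428, 0.2966, 0.1007]
ee_rot: [-0.0, 0.455, 0.891, -0.001]
contact_force: [-4.9, -1.3, 11.6]
gripper_width: 0.0198
grasp_force: 60.4
```

```bash
python3 -c "
from h import *
tang()"
```

```text
beta 78.28823057580419 R 50.41444153543121 tang 4.966522070749178 rad 0.7934762396973623
```

move_arm(linear=[[-1.2,4.2,0],[-1.5,4.1,0]], turn=[0,0])

```text
time_s: 18.6
eef_pos: [0.4363, 0.2994, 0.1007]
ee_rot: [-0.0, 0.455, 0.891, -0.001]
contact_force: [-4.6, -0.6, 10.3]
gripper_width: 0.0198
grasp_force: 60.4
```

```bash
python3 -c "
from h import *
tang()"
```

```text
beta 68.37368320867822 R 50.39899647290279 tang 4.580394977521657 rad 0.5233701214110631
```

move_arm(linear=[[-1.8,3.9,0],[-2.2,3.8,0]], turn=[0,0])

```text
time_s: 18.8
eef_pos: [0.4448, 0.3008, 0.1007]
ee_rot: [-0.0, 0.455, 0.891, -0.0]
contact_force: [-3.8, 0.5, 11.1]
gripper_width: 0.0197
grasp_force: 60.4
```

```bash
python3 -c "
from h import *
tang()"
```

```text
beta 58.523647493106374 R 50.351659283885276 tang 3.7980261013553465 rad 0.8077254277656647
```

move_arm(linear=[[-2.5,3.6,0],[-2.9,3.3,0]], turn=[0,0])

```text
time_s: 19.0
eef_pos: [0.4535, 0.3007, 0.1007]
ee_rot: [-0.001, 0.454, 0.891, -0.0]
contact_force: [-6.3, 1.2, 10.9]
gripper_width: 0.0197
grasp_force: 60.4
```

```bash
python3 -c "
from h import *
tang()"
```

```text
beta 48.636019914926514 R 50.34103990783267 tang 6.339205962149335 rad 0.5958415218910269
```

move_arm(linear=[[-1.5,1.6,0]], turn=[0])

```text
time_s: 19.1
eef_pos: [0.4556, 0.3005, 0.1007]
ee_rot: [-0.001, 0.454, 0.891, -0.0]
contact_force: [-6.4, 1.7, 11.7]
gripper_width: 0.0198
grasp_force: 60.4
```

```bash
python3 -c "
from h import *
tang()"
```

```text
beta 46.2661178090268 R 50.359015374166354 tang 6.594415935758499 rad 0.7935251616738574
```

move_arm(linear=[[-1.2,1.2,0]], turn=[0])

```text
time_s: 19.2
eef_pos: [0.4569, 0.3003, 0.1007]
ee_rot: [-0.001, 0.454, 0.891, -0.0]
contact_force: [-6.0, 1.6, 10.6]
gripper_width: 0.0194
grasp_force: 60.4
```

```bash
python3 -c "
from h import *
tang()"
```

```text
beta 44.71537348239044 R 50.380172178433966 tang 6.187153692464615 rad 0.6209965103878351
```

move_arm(linear=[[-1.3,1.1,0]], turn=[0])

```text
time_s: 19.3
eef_pos: [0.4583, 0.3, 0.1007]
ee_rot: [-0.001, 0.454, 0.891, -0.0]
contact_force: [-7.3, 1.7, 11.3]
gripper_width: 0.0196
grasp_force: 60.4
```

```bash
python3 -c "
from h import *
tang()"
```

```text
beta 43.105040082621976 R 50.32834267062162 tang 7.482883338714367 rad 0.28806886565086176
```

move_arm(linear=[[0,0,0],[0,0,0]], turn=[0,0])

```text
time_s: 19.5
eef_pos: [0.4585, 0.3, 0.1007]
ee_rot: [-0.001, 0.454, 0.891, -0.0]
contact_force: [-6.1, 2.7, 9.9]
gripper_width: 0.0194
grasp_force: 60.4
```

```bash
python3 -c "
from h import *
tang()"
```

```text
beta 42.896626195079115 R 50.34914234201038 tang 6.535709617349303 rad 1.4173636438084594
```

move_arm(linear=[[-1.3,1.1,0],[0,0,0]], turn=[0,0])

```text
time_s: 19.7
eef_pos: [0.4599, 0.2997, 0.1007]
ee_rot: [-0.001, 0.454, 0.891, -0.0]
contact_force: [-6.9, 1.6, 10.5]
gripper_width: 0.0196
grasp_force: 60.4
```

```bash
python3 -c "
from h import *
tang()"
```

```text
beta 41.25672334552561 R 50.34528830610706 tang 7.122087455129667 rad 0.059348138623814634
```

move_arm(linear=[[0,0,0],[0,0,0],[0,0,0],[0,0,0],[0,0,0],[0,0,0],[0,0,0],[0,0,-10],[0,0,-30],[0,0,-40],[0,0,-40],[0,0,-30],[30,20,0],[40,25,0],[40,25,0],[0,0,0],[0,0,0]], turn=[0,0,0,0,0,0,0,0,0,0,0,0,0,0,0,0,0], fingers=-1)

```text
time_s: 21.4
eef_pos: [0.4525, 0.4305, 0.2508]
ee_rot: [-0.001, 0.453, 0.891, 0.0]
contact_force: [-0.7, -0.7, 0.4]
gripper_width: 0.0853
grasp_force: 0.0
```

```bash
python3 - <<'E'
from h import *
t=snap('top','t4');s=snap('scene','s4')
a=cv2.resize(t['image'][180:290,225:335],(400,400),interpolation=cv2.INTER_CUBIC)
b=cv2.resize(s['image'][165:275,265:375],(400,400),interpolation=cv2.INTER_CUBIC)
cv2.imwrite('pics/c7.png',np.hstack([a,b])[:,:,::-1])
E
```

```text
(no output)
```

View pics/c7.png

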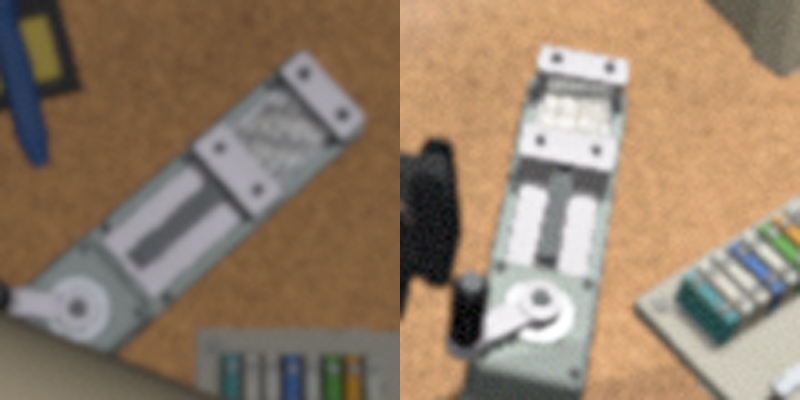

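c7 shows the heatsink centred and pressed between both jaws, at (275,130) in the top view. The crank is where I left it, with the hand clear.

```bash
python3 -c "
from h import *
print(ticket.close_job())"
```

```text
the job is handed in; nothing more can be done
None
```

The job is handed in: the grey heatsink is clamped, centred across the jaws, at about 7 N on the crank grip (roughly 25 N at the jaw), and the robot is clear of everything.

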